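Sort the mixed-up colours on the china painter's rack

TASK

The four colours on the wooden colour rack have been put back in the wrong wells. Each well belongs to the fired sample tile directly in front of it, on the robot's side: rearrange the colours so that each stands seated upright in the well behind the tile of its own colour (the white is in the red-capped jar on the rack), with the spare well behind the bare clay tile, free for making room, empty again at the end. Keep them level, set them down without dropping them, and leave the rinse bottle where it stands.

Things in the scene. Friction and masses are not known exactly. Their poses are not given: they have to be found in the camera images.
- orange_bowl: Small open porcelain bowl of orange paint, 63 mm across the rim, 25 mm high, foot 44 mm across, about 90 g. Grip it across the rim: widest at the top edge, tapering to the foot. Seated in a well, its rim is 18 mm above the rack's top face. Origin: centre of the underside; z up. Starts in a wrong well.
- green_bowl: Small open porcelain bowl of pale green paint, 61 mm across the rim, 25 mm high, foot 44 mm across, about 90 g. Grip it across the rim: widest at the top edge, tapering to the foot. Seated in a well, its rim is 18 mm above the rack's top face. Origin: centre of the underside; z up. Starts in a wrong well.
- black_bowl: Small open porcelain bowl of black paint, 57 mm across the rim, 25 mm high, foot 41 mm across, about 90 g. Grip it across the rim: widest at the top edge, tapering to the foot. Seated in a well, its rim is 18 mm above the rack's top face. Origin: centre of the underside; z up. Starts in a wrong well.
- white_jar: Round plastic jar of white paint with a white body and a red cap that stays on, 50 mm across and 50 mm high, about 130 g. Standing in a well its top is 43 mm above the rack's top face. Origin: centre of the underside; z up. Starts in a well that is not its own.
- tile_orange: Fired sample tile glazed orange, brown clay edge, 34x60 mm, fixed in the rack, 2.3 mm proud of its top. Origin: centre of the tile's underside, 3.5 mm below the rack top; z up, x away from the robot to its well, y along the row. The well: round, flat-floored, 64 mm across, 7 mm deep, centre 55 mm from the origin along x, floor 3.5 mm below the origin.
- tile_green: Fired sample tile glazed pale green, brown clay edge, 34x60 mm, fixed in the rack, 2.3 mm proud of its top. Origin: centre of the tile's underside, 3.5 mm below the rack top; z up, x away from the robot to its well, y along the row. The well: round, flat-floored, 64 mm across, 7 mm deep, centre 55 mm from the origin along x, floor 3.5 mm below the origin.
- tile_black: Fired sample tile glazed black, brown clay edge, 34x60 mm, fixed in the rack, 2.3 mm proud of its top. Origin: centre of the tile's underside, 3.5 mm below the rack top; z up, x away from the robot to its well, y along the row. The well: round, flat-floored, 64 mm across, 7 mm deep, centre 55 mm from the origin along x, floor 3.5 mm below the origin.
- tile_white: Fired sample tile glazed white, brown clay edge, 34x60 mm, fixed in the rack, 2.3 mm proud of its top. Origin: centre of the tile's underside, 3.5 mm below the rack top; z up, x away from the robot to its well, y along the row. The well: round, flat-floored, 64 mm across, 7 mm deep, centre 55 mm from the origin along x, floor 3.5 mm below the origin.
- tile_bare: Bare brown clay tile marking the spare well, 34x60 mm, fixed in the rack, 2.3 mm proud of its top. Origin: centre of the tile's underside, 3.5 mm below the rack top; z up, x away from the robot to its well, y along the row. The well: round, flat-floored, 64 mm across, 7 mm deep, centre 55 mm from the origin along x, floor 3.5 mm below the origin. Rack: 234x286x24 mm, fixed.
- rinse_bottle: Clear plastic bottle, 65 mm across and 213 mm tall, standing loose on the table at the far left, beside the rack; a bystander. Origin: centre of the underside. (Another bystander: the round green water dropper fixed in the rack's wider far-left well, 71 mm across, its top 64 mm above the rack top.)

How it is judged:
At the end, for the whole second after the job is handed in: Each colour stands in the well behind its own tile: its centre within 12 mm of the well's centre along and across the rack, seated on the well's floor (underside within 3 mm of it), upright (within 0.08 rad), at rest and let go; the spare well is empty as a result; the rinse bottle stands (x of orange_bowl in the frame of tile_orange between 0.043 and 0.067 m and y of orange_bowl in the frame of tile_orange between -0.012 and 0.012 m and z of orange_bowl in the frame of tile_orange between -0.0065 and -0.0005 m and angle between each of orange_bowl, green_bowl, black_bowl, white_jar's own z axis and vertical below 0.08 rad and linear speed of each of orange_bowl, green_bowl, black_bowl, white_jar below 0.02 m/s and contact force between each of orange_bowl, green_bowl, black_bowl, white_jar and the fingers below 0.05 N and x of green_bowl in the frame of tile_green between 0.043 and 0.067 m and y of green_bowl in the frame of tile_green between -0.012 and 0.012 m and z of green_bowl in the frame of tile_green between -0.0065 and -0.0005 m and x of black_bowl in the frame of tile_black between 0.043 and 0.067 m and y of black_bowl in the frame of tile_black between -0.012 and 0.012 m and z of black_bowl in the frame of tile_black between -0.0065 and -0.0005 m and x of white_jar in the frame of tile_white between 0.043 and 0.067 m and y of white_jar in the frame of tile_white between -0.012 and 0.012 m and z of white_jar in the frame of tile_white between -0.0065 and -0.0005 m and angle between rinse_bottle's own z axis and vertical below 0.1 rad); the robot touches nothing.
It fails at once if a bowl or the jar is tipped by more than about 30 degrees (angle between any of orange_bowl, green_bowl, black_bowl, white_jar's own z axis and vertical above 0.52 rad).
It fails at once if a bowl or the jar is dropped or thrown (faster than 0.6 m/s out of the fingers, a fall of about 18 mm) ((linear speed of orange_bowl above 0.6 m/s and contact force between orange_bowl and the fingers below 0.05 N) or (linear speed of green_bowl above 0.6 m/s and contact force between green_bowl and the fingers below 0.05 N) or (linear speed of black_bowl above 0.6 m/s and contact force between black_bowl and the fingers below 0.05 N) or (linear speed of white_jar above 0.6 m/s and contact force between white_jar and the fingers below 0.05 N)).
It fails at once if the rinse bottle is knocked over or pushed more than 30 mm (angle between rinse_bottle's own z axis and vertical above 0.4 rad or distance of rinse_bottle from where it was at the start of the episode above 0.03 m).
It also fails if it takes over 96 s, if anything falls off the work surface, if the arm or the gripper's body presses on something with over 40 N, if the wrist force passes 120 N, or if a joint passes its speed limit or range.

ROBOT

A 6-joint arm with a two-finger parallel gripper is mounted at the origin on the work surface; the furniture and walls round the work are solid. World frame = base frame: x ahead of the robot, y to its left, z up, the work surface at z = 0. Lengths are in m, angles in rad, forces in N, time in s.
With the tool pointing down it reaches from about 0.375 to 0.9 m from the base axis. Payload 3.1 kg.
Tool frame: the origin (TCP) lies between the finger pads; the fingertips stand manip.finger_overhang ahead of it and the grasp point (between the pads) lies 5 mm behind it (manip.finger_overhang is the distance from the TCP to the fingertips, in m); z points along the fingers, y is the line along which they close (so a half turn about z gives the same grasp; the last joint's range is limited). The gripper opens to 85 mm and grips with 20 to 120 N. Pads are 22 mm wide; open, the fingers measure 114 mm over their backs; the gripper's body (76 mm by 85 mm) begins 54 mm behind the grasp point. The pads swing forward as they close: fully open they stand 13 mm farther back than shut.
Start: joints at [1.018, 0.527, 1.433, -0, 1.181, -0.178], TCP at [0.228, 0.582, 0.245] pointing down, gripper open.
Joint ranges: [-3.08, 3.08], [-0.75, 2.2], [0.22, 2.44], [-1.43, 4.57], [0, 2.65], [-2.85, 2.85]. Speed limits (rad/s): [2.79, 2.79, 3.14, 3.14, 3.14, 3.14].

INTERFACE

Orientations are given as a unit quaternion [x, y, z, w].
In Python, from station import manip gives the robot as it stands.
- The arm moves only by the tool drive_tool, never from a script. Its argument "plan" is a list of rows, each a list of 7 numbers: the shift along the tool's x, y, z in m, then the turn, a rotation vector about the tool's x, y, z in degrees, then the opening, from -1 (shut) to 1 (fully open). In form: [[x, y, z, wx, wy, wz, gripper], ...]. A call has 1 to 10 rows; each row shifts and turns the commanded pose from where the row before left it, along the tool's axes as they then stand; what a row does not reach is not made up. A row lasts 1/10 s, in which the tool goes at most 50 mm and 8.59 degrees, less where a joint would pass 70% of its speed; a pose out of reach is approached as far as the arm can. A call is refused whole if a number of a shift passes 0.05 or a number of a turn 8.59, either way. A call with a gripper value outside its range is refused whole. The fingers move at their own pace and stop on an object; "newtons" is the grip in N (left out, the last holds). Time passes only in rows, so rows that do not move let the fingers close. It gives the time, the measured TCP pose, the force, the opening and the grip force at its end, in the units of the state.
- manip.sense(): the state, without advancing time (a new reading comes with each control period).
- manip.snapshot(name): name is "scene" or "top" or "wrist"; returns a dict with "image" (384x512x3 uint8, red, green, blue), "z_map" (384x512 float32, m along the optical axis (not along the pixel's ray), 0 where there is no reading), "fov_y" (degrees; the focal length in pixels is half the picture's height over the tangent of half this angle, whatever the lens; pixels are square), "cx", "cy" (the principal point, pixels), "extrinsics" (4x4, takes a point from camera to world coordinates); the wrist camera has in their place "mount" (4x4, takes a point from camera to tool coordinates, whose origin is the TCP and whose axes are the flange's). Camera axes: x right, y up, looking along -z (the intrinsics and any distortion apply to the point x, -y, -z); pixel columns grow to the right and rows downward; lengths in m; the calibration is good to about 2 mm. A picture is of the moment at which its call begins: read the wrist's pose just before it.
- manip.sign_off(): hands the job in; it is judged then, once.
The state is a dict: "t": time; "q": joint angles; "qd": joint speeds; "tau": joint torques, N m; "tcp_pos": TCP position; "tool_rot": TCP orientation; "force": force on the tool from outside, world axes, zero at the start; "ft_torque": the same for the moment, N m; "finger_gap": opening from 0.0 (shut) to 1.0 (fully open); "gripper_force": force on a finger pad.
Only numpy, scipy, OpenCV 4.12 (cv2) and the standard library are available. Lean on these libraries where they do the work, as an engineer would, in place of code of your own. Each camera call takes 0.05 s, during which the arm holds its last target. There are 200 camera calls.

## Working session

There is one attempt and no reset: what is moved stays moved. The work goes in short steps, Python scripts to look and compute and a tool call to move; the robot and the scene stay as the last step left them, time stands still between calls to the robot, and variables do not carry over. Pictures are saved under pics/ and viewed, at most 14 in all, crops included, and the job is handed in when it is done.

Besides the shell and the picture viewer there is one more tool, called after ">>>" as name([rows], argument=value, ...), one row to a line, values as JSON. drive_tool: Moves the arm, as the interface text tells. Its arguments: {"type":"object","properties":{"plan":{"type":"array"},"newtons":{"type":"number"}},"required":["plan"]}

```bash
ls; mkdir -p pics
python3 - <<'E'
from station import manip
import cv2,numpy as np,pickle
print(manip.finger_overhang, manip.sense())
d={}
for n in("scene","top"):
    s=manip.snapshot(n);d[n]=s
    cv2.imwrite(f"pics/{n}0.png",s["image"][:,:,::-1]);print(n,s["fov_y"],s["cx"],s["cy"],s["extrinsics"].round(4).tolist(),[k for k in s])
pickle.dump(d,open("d0.pkl","wb"))
E
```

```text
pics
0.014 {'t': 0.0, 'q': array([ 1.01849507e+00,  5.28468539e-01,  1.43389389e+00,  2.21891902e-05,
        1.18138424e+00, -1.78500129e-01]), 'qd': array([-0.00085715, -0.00056391, -0.00056993, -0.00039198, -0.00046096,
       -0.00128857]), 'tau': array([-7.40688647e-04, -4.42363715e+01, -1.78021646e+01, -1.97374256e-04,
        8.63154331e-03, -1.12284607e-05]), 'tcp_pos': array([0.2278295 , 0.58126904, 0.2443348 ]), 'tool_rot': array([ 1.85818377e-01,  9.82583518e-01, -1.00223582e-03, -3.94421341e-04]), 'force': array([-0.27093927,  0.55285377, -0.52180693]), 'ft_torque': array([-0.03914473,  0.01848218,  0.048377  ]), 'gripper_force': 0.0, 'finger_gap': 0.9973937629996554}
scene 46.95839118810355 256.5161968274842 183.84406167908833 [[0.6236, 0.5709, -0.534, 0.0337], [-0.7816, 0.4662, -0.4144, -0.1962], [0.0124, 0.6758, 0.737, 0.7953], [0.0, 0.0, 0.0, 1.0]] ['image', 'z_map', 'fov_y', 'cx', 'cy', 'extrinsics']
top 49.799484045942435 260.7335974486695 195.10107967107876 [[0.0242, 0.9821, -0.187, 0.395], [-0.9997, 0.022, -0.0136, 0.1921], [-0.0092, 0.1873, 0.9823, 0.9375], [0.0, 0.0, 0.0, 1.0]] ['image', 'z_map', 'fov_y', 'cx', 'cy', 'extrinsics']
```

View pics/top0.png

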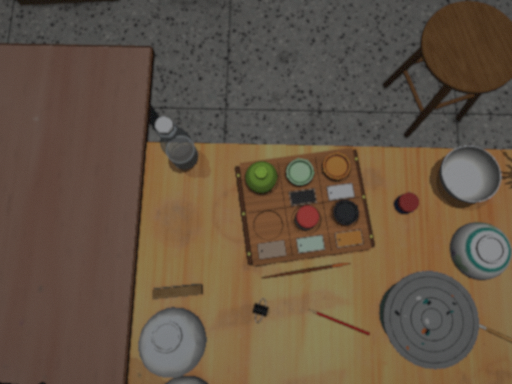

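View pics/scene0.png

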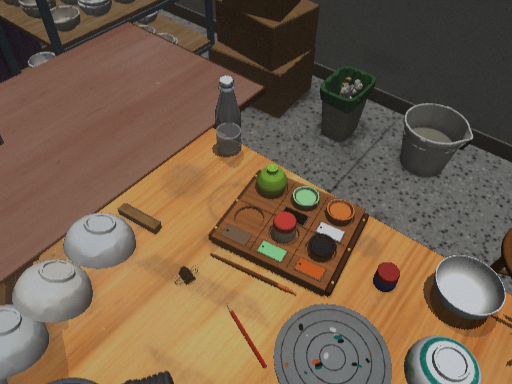

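The top view shows the front row of tiles as bare (271,250), green (310,244) and orange (348,239). Their wells hold nothing (268,224), the jar (307,217) and the black bowl (345,212). The back row has the black tile (303,197) with the green bowl (300,173), and the white tile (340,191) with the orange bowl (336,167). The dropper is at (261,177) and the bottle at about (180,150). The colours form one 4-cycle.

```bash
cat > h.py <<'E'
import numpy as np,cv2
def ray(s,u,v):
    f=s["image"].shape[0]/2/np.tan(np.radians(s["fov_y"]/2))
    d=np.array([(u-s["cx"])/f,-(v-s["cy"])/f,-1.]);E=np.array(s["extrinsics"]);return E[:3,3],E[:3,:3]@d
def plane(s,u,v,z):
    o,d=ray(s,u,v);return o+d*(z-o[2])/d[2]
def depth(s,u,v):
    o,d=ray(s,u,v);z=np.median(s["z_map"][int(v)-1:int(v)+2,int(u)-1:int(u)+2]);return o+d*z
E
python3 - <<'E'
import pickle;from h import *
d=pickle.load(open("d0.pkl","rb"));s=d["top"];im=s["image"];hsv=cv2.cvtColor(im,cv2.COLOR_RGB2HSV)
for n,u,v in[("bare",271,250),("green",310,244),("orange",348,239),("black",303,197),("white",340,191),("spare",268,224),("cap",307,217),("black b",345,212),("green b",300,173),("or b",336,167),("bareRack",288,235),("rack",320,180),("table",220,240),("dropper",261,171)]:
    print(n,hsv[v,u],depth(s,u,v).round(4))
for n in d:
  s=d[n];h=cv2.cvtColor(s["image"],cv2.COLOR_RGB2HSV).astype(int);H,S,V=h[...,0],h[...,1],h[...,2]
  for m,mask,z in[("green",(H>50)&(H<90)&(S>30)&(V>90),.0263),("orange",(H>6)&(H<17)&(S>190)&(V>110),.0263),("black",(V<38),.0263),("white",(S<45)&(V>140),.0263),("red",((H<5)|(H>174))&(S>120)&(V>90),.067)]:
    k,l,st,c=cv2.connectedComponentsWithStats(mask.astype(np.uint8))
    for i in range(1,k):
      if st[i,4]>60 and st[i,4]<900:
        p=plane(s,*c[i],z)
        if .4<p[0]<.75 and -.05<p[1]<.35: print(n,m,c[i].round(1),st[i].tolist(),p.round(4))
E
```

```text
bare [ 15  61 117] [0.4468 0.1793 0.025 ]
green [ 70  27 140] [0.4618 0.0942 0.0265]
orange [ 16 160 139] [0.4748 0.0108 0.0257]
black [150   7  38] [0.5663 0.11   0.0261]
white [105   7 142] [0.5816 0.0273 0.0271]
spare [ 12 143 114] [0.5049 0.187  0.0167]
cap [  2 158 139] [0.5159 0.1048 0.0654]
black b [110  21  36] [0.5334 0.0179 0.0328]
green b [ 59  38 141] [0.6197 0.1176 0.0327]
or b [ 16 164 138] [0.6356 0.0366 0.0322]
bareRack [ 13 146 112] [0.4808 0.1424 0.0225]
rack [ 13 150 100] [0.6069 0.0715 0.0228]
table [ 19 119 139] [4.680e-01 2.947e-01 2.000e-04]
dropper [ 41 154 141] [0.6093 0.2046 0.0849]
scene green [305.4 196.5] [293, 187, 26, 19, 362] [0.6313 0.1244 0.0263]
scene green [271.9 250.6] [258, 241, 29, 21, 305] [0.4642 0.0943 0.0263]
scene orange [309.7 268.4] [295, 258, 30, 22, 319] [0.478  0.0094 0.0263]
scene black [297.8 216.1] [284, 208, 24, 17, 131] [0.5729 0.1048 0.0263]
scene white [330.2 230.9] [316, 222, 28, 19, 263] [0.5838 0.0272 0.0263]
scene red [284.7 220.5] [274, 211, 23, 19, 332] [0.5177 0.1034 0.067 ]
top green [299.4 172.4] [287, 161, 26, 24, 496] [0.6227 0.1184 0.0263]
top black [345.4 212.3] [334, 201, 24, 24, 222] [0.5337 0.0157 0.0263]
top white [300.  171.2] [292, 164, 17, 15, 136] [0.6254 0.1172 0.0263]
top white [340.8 191.1] [329, 186, 23, 12, 189] [0.5816 0.0255 0.0263]
top white [311.2 243.2] [301, 238, 21, 12, 123] [0.4637 0.0916 0.0263]
top red [307.4 216. ] [297, 205, 22, 23, 387] [0.5178 0.1043 0.067 ]
```

Run:
```python
import pickle,cv2,numpy as np
d=pickle.load(open("d0.pkl","rb"))
a=cv2.resize(d["top"]["image"][140:270,225:385,::-1],None,fx=4,fy=4,interpolation=cv2.INTER_CUBIC)
cv2.imwrite("pics/crop0.png",a)
```

```text
(no output)
```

View pics/crop0.png

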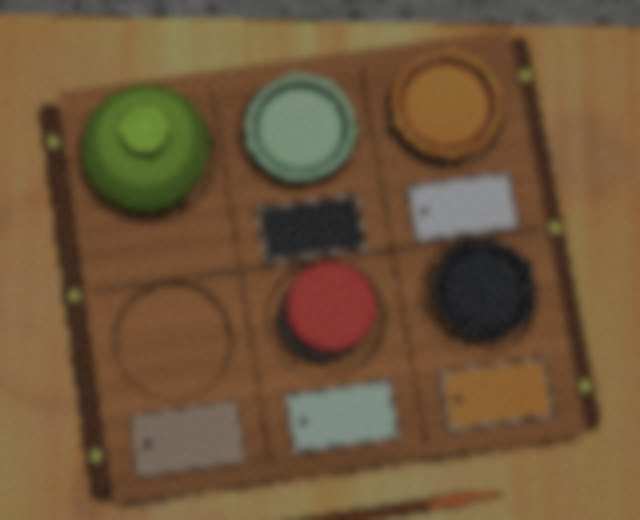

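The crop gives sharper centres. The bowl rims are at (300,172), (336.5,166.5) and (346,212), the cap at (307.5,216.3), the spare well at (268,224.5), and the tile centres are also clear.

```bash
cat > fit.py <<'E'
import pickle;from h import *
s=pickle.load(open("d0.pkl","rb"))["top"]
t=dict(bare=(272,249.7),green=(310.6,243.9),orange=(349.1,238.5),black=(303,197.2),white=(340.9,191.6))
P={k:plane(s,*v,.0263)[:2] for k,v in t.items()}
ij=dict(bare=(0,0),green=(0,1),orange=(0,2),black=(1,1),white=(1,2))
A=np.array([[1,*ij[k]] for k in t]);C=np.linalg.lstsq(A,np.array([P[k] for k in t]),rcond=None)[0]
a=C[1];b=C[2];yaw=np.arctan2(b[0],-b[1]);print("row,col",np.linalg.norm(a),np.linalg.norm(b),"yaw deg",np.degrees([np.arctan2(a[1],a[0]),yaw]))
yaw=(yaw+np.arctan2(a[1],a[0]))/2;ux=np.array([np.cos(yaw),np.sin(yaw)])
W={k:A[i]@C+.055*ux for i,k in enumerate(t)}
if __name__=="__main__":
  for k in W:print(k,"tile",P[k].round(4),"res",(P[k]-W[k]+.055*ux).round(4),"well",W[k].round(4))
  for n,u,v,z in[("spare",268,224.5,.024),("jar",307.5,216.3,.067),("blackb",346,212.2,.042),("greenb",300,172,.042),("orb",336.5,166.5,.042)]:print(n,plane(s,u,v,z).round(4))
  print("bottle cap",depth(s,164,124))
E
python3 fit.py
```

```text
row,col 0.10553792668320333 0.08561765418760255 yaw deg [9.25830597 9.61142571]
bare tile [0.4475 0.1771] res [-0.     -0.0001] well [0.5018 0.1863]
green tile [0.4621 0.0929] res [0.0003 0.    ] well [0.5161 0.1019]
orange tile [0.4759 0.0085] res [-0.0002  0.0001] well [0.5304 0.0174]
black tile [0.5658 0.11  ] res [-0.0002  0.0002] well [0.6202 0.1188]
white tile [0.5805 0.0252] res [ 0.0002 -0.0002] well [0.6345 0.0344]
spare [0.5029 0.187  0.024 ]
jar [0.5172 0.104  0.067 ]
blackb [0.5316 0.0175 0.042 ]
greenb [0.6197 0.1184 0.042 ]
orb [0.6341 0.0372 0.042 ]
bottle cap [0.66244706 0.38396028 0.2133959 ]
```

The grid fit is good to 0.3 mm, with columns 86 mm apart, rows 105 mm apart and a yaw of 9.4°. The pieces sit within 3 mm of their wells, and the scene camera agrees to about 2 mm. I'll grip along the rack's x and start by turning the tool 59.1°.

>>> drive_tool([
  [0,0,0,0,0,8.44,1],
  [0,0,0,0,0,8.44,1],
  [0,0,0,0,0,8.44,1],
  [0,0,0,0,0,8.44,1],
  [0,0,0,0,0,8.44,1],
  [0,0,0,0,0,8.44,1],
  [0,0,0,0,0,8.44,1],
  [0,0,0,0,0,0,1],
], newtons=40)

```text
t: 0.9
tcp_pos: [0.228, 0.5815, 0.2448]
tool_rot: [0.646, 0.763, -0.001, 0.0]
force: [0.5, 0.4, 0.3]
finger_gap: 0.997
gripper_force: 0.0
```

>>> drive_tool([
  [-0.026,0.0104,0,0,0,0,1],
  [-0.026,0.0104,0,0,0,0,1],
  [-0.026,0.0104,0,0,0,0,1],
  [-0.026,0.0104,0,0,0,0,1],
  [-0.026,0.0104,0,0,0,0,1],
  [-0.026,0.0104,0,0,0,0,1],
  [-0.026,0.0104,0,0,0,0,1],
  [-0.026,0.0104,0,0,0,0,1],
  [-0.026,0.0104,0,0,0,0,1],
  [-0.026,0.0104,0,0,0,0,1],
])

```text
t: 1.9
tcp_pos: [0.374, 0.3415, 0.2452]
tool_rot: [0.645, 0.764, -0.0, -0.0]
force: [1.2, 0.0, 0.1]
finger_gap: 1.0
gripper_force: 0.0
```

>>> drive_tool([
  [-0.026,0.0104,0,0,0,0,1],
  [-0.026,0.0104,0,0,0,0,1],
  [-0.026,0.0104,0,0,0,0,1],
  [-0.026,0.0104,0,0,0,0,1],
  [-0.026,0.0104,0,0,0,0,1],
  [-0.026,0.0104,0,0,0,0,1],
  [-0.026,0.0104,0,0,0,0,1],
  [-0.026,0.0104,0,0,0,0,1],
  [-0.026,0.0104,0,0,0,0,1],
  [0,0,0,0,0,0,1],
])

```text
t: 2.9
tcp_pos: [0.5068, 0.1247, 0.2453]
tool_rot: [0.646, 0.763, 0.0, 0.001]
force: [0.2, 0.1, 0.4]
finger_gap: 0.999
gripper_force: 0.0
```

```bash
cat > go.py <<'E'
import sys;from station import manip;from scipy.spatial.transform import Rotation as R;import numpy as np
s=manip.sense();r=R.from_quat(s["tool_rot"])
print(s["t"],s["tcp_pos"].round(4),"tilt/yaw",r.as_matrix()[:,2].round(4),np.degrees(np.arctan2(*r.as_matrix()[[1,0],1])).round(2))
t=np.array([float(v) for v in sys.argv[1:4]]);print("delta tool",r.inv().apply(t-s["tcp_pos"]).round(4))
E
cat > wrist.py <<'E'
import sys,pickle;from h import *;from station import manip;from scipy.spatial.transform import Rotation as R
def wrist():
    st=manip.sense();s=manip.snapshot("wrist");T=np.eye(4);T[:3,:3]=R.from_quat(st["tool_rot"]).as_matrix();T[:3,3]=st["tcp_pos"]
    s["extrinsics"]=T@np.array(s["mount"]);return s
if __name__=="__main__":
    s=wrist();pickle.dump(s,open(f"{sys.argv[1]}.pkl","wb"));cv2.imwrite(f"pics/{sys.argv[1]}.png",s["image"][:,:,::-1])
E
python3 go.py .5174 .1037 .12; python3 wrist.py w1
```

```text
2.9 [0.5068 0.1247 0.2453] tilt/yaw [ 2.e-03 -9.e-04 -1.e+00] 9.48
delta tool [-0.0223  0.0067  0.1253]
```

View pics/w1.png

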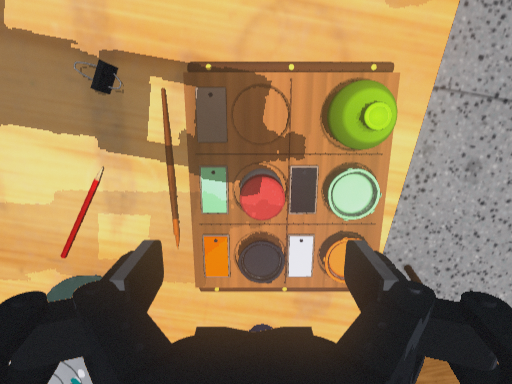

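The wrist view shows the rack upright in the frame: cap (262,197), black bowl (262,260), green bowl (353,194), spare well (261,113). I'll cross-check these against the top camera.

Run:
```python
import pickle;from h import *
s=pickle.load(open("w1.pkl","rb"))
for n,u,v,z in[("cap",262,197,.067),("spare",261,113,.024),("greenb",353,194,.042),("greentile",213,190.5,.0263),("whitetile",301,256,.0263),("blacktile",303.5,190,.0263),("orangetile",216,256,.0263),("blackb",262,260,.042)]:print(n,plane(s,u,v,z).round(4))
```

```text
cap [0.5192 0.1056 0.067 ]
spare [0.5047 0.1892 0.024 ]
greenb [0.622  0.1191 0.042 ]
greentile [0.4639 0.0928 0.0263]
whitetile [0.5838 0.0267 0.0263]
blacktile [0.5691 0.1109 0.0263]
orangetile [0.4786 0.0092 0.0263]
blackb [0.5346 0.0212 0.042 ]
```

>>> drive_tool([
  [-0.011,0.0033,0.03,0,0,0,1],
  [-0.011,0.0033,0.03,0,0,0,1],
  [0,0,0.03,0,0,0,1],
  [0,0,0.03,0,0,0,1],
  [0,0,0,0,0,0,1],
  [0,0,0,0,0,0,1],
])

```text
t: 3.55
tcp_pos: [0.5141, 0.1074, 0.1253]
tool_rot: [0.645, 0.764, -0.0, -0.001]
force: [-0.2, -0.4, 0.2]
finger_gap: 1.002
gripper_force: 0.0
```

```bash
python3 go.py .5174 .1037 .045
```

```text
3.55 [0.5141 0.1074 0.1253] tilt/yaw [-1.6e-03  2.0e-04 -1.0e+00] 9.62
delta tool [-0.0043  0.0028  0.0803]
```

>>> drive_tool([
  [-0.002,0.0015,0.02,0,0,0,1],
  [-0.002,0.0015,0.02,0,0,0,1],
  [0,0,0.01,0,0,0,1],
  [0,0,0,0,0,0,1],
  [0,0,0,0,0,0,1],
])

```text
t: 4.05
tcp_pos: [0.519, 0.1035, 0.0764]
tool_rot: [0.646, 0.763, 0.001, 0.001]
force: [-0.5, 0.3, -0.0]
finger_gap: 1.003
gripper_force: 0.0
```

```bash
python3 go.py .5185 .1042 .045
```

```text
4.05 [0.519  0.1035 0.0764] tilt/yaw [ 0.0017  0.     -1.    ] 9.54
delta tool [ 0.0008 -0.0004  0.0314]
```

>>> drive_tool([
  [0,0,0.011,0,0,0,1],
  [0,0,0.01,0,0,0,1],
  [0,0,0.01,0,0,0,1],
  [0,0,0,0,0,0,1],
  [0,0,0,0,0,0,-1],
  [0,0,0,0,0,0,-1],
  [0,0,0,0,0,0,-1],
  [0,0,0,0,0,0,-1],
  [0,0,0,0,0,0,-1],
  [0,0,0,0,0,0,-1],
])

```text
t: 5.05
tcp_pos: [0.5188, 0.1032, 0.0449]
tool_rot: [0.646, 0.763, 0.0, 0.0]
force: [-0.7, -1.0, 5.6]
finger_gap: 0.557
gripper_force: 41.9
```

>>> drive_tool([
  [0,0,0,0,0,0,-1],
  [0,0,0,0,0,0,-1],
  [0,0,-0.005,0,0,0,-1],
  [0,0,-0.01,0,0,0,-1],
  [0,0,-0.01,0,0,0,-1],
  [0,0,0,0,0,0,-1],
])

```text
t: 5.65
tcp_pos: [0.5193, 0.1032, 0.0708]
tool_rot: [0.646, 0.763, 0.001, 0.001]
force: [-0.2, -0.6, -0.7]
finger_gap: 0.556
gripper_force: 41.5
```

```bash
python3 go.py .5036 .1873 .072; python3 wrist.py w2
```

```text
5.65 [0.5193 0.1032 0.0708] tilt/yaw [ 2.9e-03 -1.0e-04 -1.0e+00] 9.51
delta tool [ 0.0855 -0.0016 -0.0012]
```

View pics/w2.png

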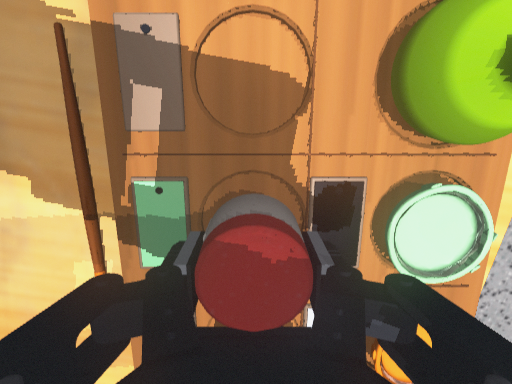

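The jar is held level, with its cap at (254,271) between the fingers, and it clears the rack. Next I'll move it 85 mm left to the spare well.

>>> drive_tool([
  [0.014,0,0,0,0,0,-1],
  [0.019,-0.0005,0,0,0,0,-1],
  [0.019,-0.0005,0,0,0,0,-1],
  [0.019,-0.0005,0,0,0,0,-1],
  [0.014,0,0,0,0,0,-1],
  [0,0,0,0,0,0,-1],
  [0,0,0,0,0,0,-1],
])

```text
t: 6.4
tcp_pos: [0.5027, 0.1871, 0.0691]
tool_rot: [0.646, 0.764, -0.0, -0.0]
force: [-0.4, -0.1, -1.6]
finger_gap: 0.554
gripper_force: 41.5
```

>>> drive_tool([
  [0,0,0.01,0,0,0,-1],
  [0,0,0.006,0,0,0,-1],
  [0,0,0.004,0,0,0,-1],
  [0,0,0.003,0,0,0,-1],
  [0,0,0,0,0,0,-1],
])

```text
t: 6.9
tcp_pos: [0.5026, 0.1864, 0.0457]
tool_rot: [0.646, 0.763, -0.0, -0.0]
force: [-0.1, -0.4, -2.2]
finger_gap: 0.555
gripper_force: 41.5
```

```bash
python3 go.py .5036 .1873 .0455
```

```text
6.9 [0.5026 0.1864 0.0457] tilt/yaw [-1.2e-03 -2.0e-04 -1.0e+00] 9.47
delta tool [0.0007 0.0011 0.0002]
```

>>> drive_tool([
  [0,0,0.001,0,0,0,-1],
  [0,0,0,0,0,0,1],
  [0,0,0,0,0,0,1],
  [0,0,0,0,0,0,1],
  [0,0,0,0,0,0,1],
  [0,0,0,0,0,0,1],
  [0,0,-0.015,0,0,0,1],
  [0,0,-0.03,0,0,0,1],
  [0,0,-0.035,0,0,0,1],
  [0,0,0,0,0,0,1],
])

```text
t: 7.9
tcp_pos: [0.5058, 0.1873, 0.1293]
tool_rot: [0.646, 0.763, 0.003, 0.003]
force: [1.0, 1.2, -0.2]
finger_gap: 0.999
gripper_force: 0.0
```

```bash
python3 go.py .6215 .1192 .125
```

```text
7.9 [0.5058 0.1873 0.1293] tilt/yaw [ 0.0089  0.0013 -1.    ] 9.52
delta tool [-0.0863  0.1028  0.0052]
```

>>> drive_tool([
  [-0.0144,0.0172,0,0,0,0,1],
  [-0.0144,0.0172,0,0,0,0,1],
  [-0.0144,0.0172,0,0,0,0,1],
  [-0.0144,0.0172,0,0,0,0,1],
  [-0.0144,0.0172,0,0,0,0,1],
  [-0.0144,0.0172,0,0,0,0,1],
  [0,0,0,0,0,0,1],
  [0,0,0.03,0,0,0,1],
  [0,0,0.015,0,0,0,1],
  [0,0,0,0,0,0,1],
])

```text
t: 8.9
tcp_pos: [0.6155, 0.119, 0.0772]
tool_rot: [0.646, 0.763, -0.003, -0.003]
force: [-1.1, -0.4, 0.2]
finger_gap: 1.002
gripper_force: 0.0
```

>>> drive_tool([
  [0,0,0,0,0,0,1],
  [0,0,0,0,0,0,1],
])

```text
t: 9.1
tcp_pos: [0.6193, 0.1189, 0.0811]
tool_rot: [0.646, 0.763, 0.0, 0.0]
force: [0.0, -0.7, 0.6]
finger_gap: 1.002
gripper_force: 0.0
```

```bash
python3 go.py .6215 .1192 .038; python3 wrist.py w3
```

```text
9.1 [0.6193 0.1189 0.0811] tilt/yaw [ 0.0013  0.     -1.    ] 9.52
delta tool [-0.      0.0022  0.0431]
```

View pics/w3.png

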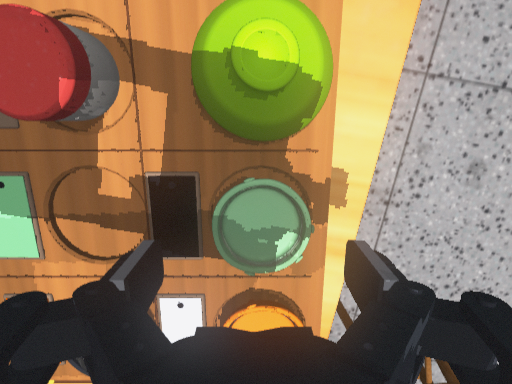

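The jar stands in the spare well. The green bowl's rim is centred at about (262,226), between the open fingers.

>>> drive_tool([
  [0,0.002,0.015,0,0,0,1],
  [0,0,0.012,0,0,0,1],
  [0,0,0.01,0,0,0,1],
  [0,0,0.004,0,0,0,1],
  [0,0,0,0,0,0,1],
  [0,0,0,0,0,0,1],
])

```text
t: 9.75
tcp_pos: [0.621, 0.1189, 0.0391]
tool_rot: [0.646, 0.763, -0.0, -0.0]
force: [0.5, -0.8, 0.4]
finger_gap: 0.999
gripper_force: 0.0
```

```bash
python3 go.py .6215 .1192 .038; python3 -c "
import pickle;from h import *
print(plane(pickle.load(open('w3.pkl','rb')),262,226,.042))"
```

```text
9.75 [0.621  0.1189 0.0391] tilt/yaw [-1.e-04 -0.e+00 -1.e+00] 9.5
delta tool [0.0002 0.0006 0.0011]
[0.6239215  0.12052078 0.042     ]
```

Close and lift a little.

>>> drive_tool([
  [0,0.001,0.001,0,0,0,1],
  [0,0,0,0,0,0,-1],
  [0,0,0,0,0,0,-1],
  [0,0,0,0,0,0,-1],
  [0,0,0,0,0,0,-1],
  [0,0,0,0,0,0,-1],
  [0,0,0,0,0,0,-1],
  [0,0,0,0,0,0,-1],
])

```text
t: 10.55
tcp_pos: [0.6224, 0.1191, 0.0395]
tool_rot: [0.646, 0.763, 0.0, 0.001]
force: [-0.7, -0.3, 5.3]
finger_gap: 0.652
gripper_force: 41.5
```

>>> drive_tool([
  [0,0,-0.003,0,0,0,-1],
  [0,0,-0.005,0,0,0,-1],
  [0,0,0,0,0,0,-1],
  [0,0,0,0,0,0,-1],
])

```text
t: 10.95
tcp_pos: [0.6219, 0.1191, 0.0464]
tool_rot: [0.646, 0.763, 0.0, 0.0]
force: [-0.0, 0.3, -0.8]
finger_gap: 0.644
gripper_force: 42.4
```

```bash
python3 go.py .5179 .1029 .065; python3 wrist.py w4
```

```text
10.95 [0.6219 0.1191 0.0464] tilt/yaw [ 1.e-04  0.e+00 -1.e+00] 9.5
delta tool [ 0.0012 -0.1053 -0.0187]
```

View pics/w4.png

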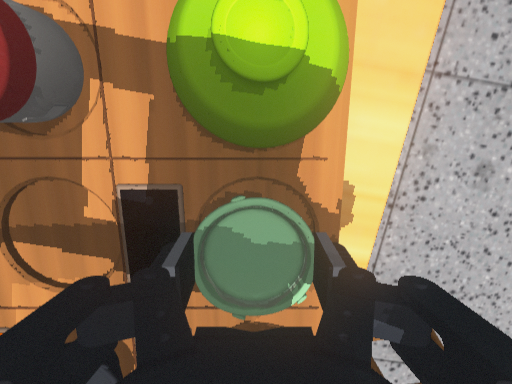

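The green bowl is held, with its rim at (254,257). I'll lift, carry it back 105 mm and watch the gap.

>>> drive_tool([
  [0,0,-0.008,0,0,0,-1],
  [0,0,-0.01,0,0,0,-1],
  [0,-0.006,0,0,0,0,-1],
  [0,-0.013,0,0,0,0,-1],
  [0,-0.018,0,0,0,0,-1],
  [0,-0.02,0,0,0,0,-1],
  [0,-0.02,0,0,0,0,-1],
  [0,-0.016,0,0,0,0,-1],
  [0.001,-0.01,0,0,0,0,-1],
  [0,0,0,0,0,0,-1],
])

```text
t: 12.0
tcp_pos: [0.5183, 0.1031, 0.0645]
tool_rot: [0.646, 0.763, -0.001, -0.001]
force: [-0.8, -0.3, -0.8]
finger_gap: 0.646
gripper_force: 42.5
```

>>> drive_tool([
  [0,0,0,0,0,0,-1],
  [0,0,0,0,0,0,-1],
])

```text
t: 12.2
tcp_pos: [0.5216, 0.1031, 0.0645]
tool_rot: [0.646, 0.763, 0.001, 0.001]
force: [-0.2, 0.0, -0.5]
finger_gap: 0.641
gripper_force: 42.5
```

```bash
python3 go.py .5179 .1029 .039
```

```text
12.2 [0.5216 0.1031 0.0645] tilt/yaw [ 0.0022 -0.     -1.    ] 9.5
delta tool [ 0.0004 -0.0037  0.0255]
```

>>> drive_tool([
  [0,-0.0025,0.008,0,0,0,-1],
  [0,0,0.008,0,0,0,-1],
  [0,0,0.005,0,0,0,-1],
  [0,0,0.002,0,0,0,-1],
  [0,0,0,0,0,0,-1],
  [0,0,0,0,0,0,-1],
])

```text
t: 12.8
tcp_pos: [0.5177, 0.1026, 0.0412]
tool_rot: [0.646, 0.763, -0.0, -0.0]
force: [-0.5, -0.2, -1.1]
finger_gap: 0.647
gripper_force: 42.5
```

```bash
python3 go.py .5179 .1029 .039; python3 wrist.py w5
```

```text
12.8 [0.5177 0.1026 0.0412] tilt/yaw [-1.e-04  0.e+00 -1.e+00] 9.5
delta tool [0.0002 0.0002 0.0022]
```

View pics/w5.png

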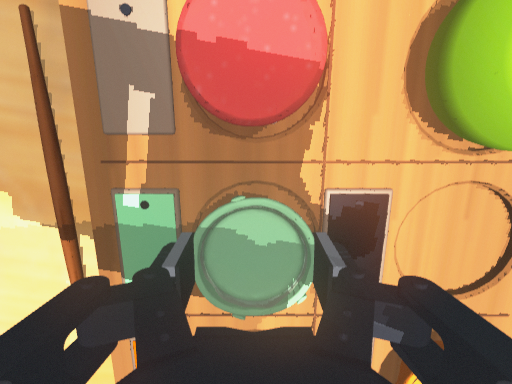

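The bowl is centred over its well, with its rim at (254,257). I'll lower the last 1–2 mm and release.

>>> drive_tool([
  [0,0,0.001,0,0,0,-1],
  [0,0,0.001,0,0,0,-1],
  [0,0,0,0,0,0,-1],
])

```text
t: 13.15
tcp_pos: [0.5179, 0.1026, 0.0395]
tool_rot: [0.646, 0.763, 0.0, 0.0]
force: [-0.7, -1.3, 1.1]
finger_gap: 0.648
gripper_force: 42.6
```

>>> drive_tool([
  [0,0,0,0,0,0,1],
  [0,0,0,0,0,0,1],
  [0,0,0,0,0,0,1],
  [0,0,0,0,0,0,1],
  [0,0,0,0,0,0,1],
  [0,0,-0.01,0,0,0,1],
  [0,0,-0.02,0,0,0,1],
  [0,0,-0.02,0,0,0,1],
  [0,0,0,0,0,0,1],
  [0,0,0,0,0,0,1],
])

```text
t: 14.15
tcp_pos: [0.5179, 0.1027, 0.0899]
tool_rot: [0.646, 0.763, 0.0, 0.001]
force: [-0.6, 0.3, 0.7]
finger_gap: 0.999
gripper_force: 0.0
```

```bash
python3 go.py .534 .019 .09
```

```text
14.15 [0.5179 0.1027 0.0899] tilt/yaw [ 0.0014 -0.     -1.    ] 9.51
delta tool [-0.0852  0.002  -0.0001]
```

>>> drive_tool([
  [-0.01,0,0,0,0,0,1],
  [-0.02,0.0005,0,0,0,0,1],
  [-0.025,0.001,0,0,0,0,1],
  [-0.02,0,0,0,0,0,1],
  [-0.01,0,0,0,0,0,1],
  [0,0,0,0,0,0,1],
  [0,0,0,0,0,0,1],
])

```text
t: 14.85
tcp_pos: [0.5325, 0.0192, 0.0888]
tool_rot: [0.646, 0.763, -0.0, -0.001]
force: [0.2, -0.4, 0.6]
finger_gap: 1.0
gripper_force: 0.0
```

```bash
python3 go.py .534 .019 .038; python3 wrist.py w6
```

```text
14.85 [0.5325 0.0192 0.0888] tilt/yaw [-1.5e-03  5.0e-04 -1.0e+00] 9.47
delta tool [-0.0005  0.0015  0.0508]
```

View pics/w6.png

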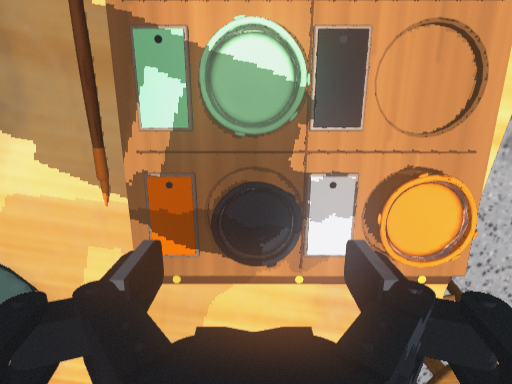

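The green bowl is seated (254,76), the black bowl is at (257,223) below the fingers, and the orange bowl is at (429,220).

>>> drive_tool([
  [0,0.001,0.02,0,0,0,1],
  [0,0,0.015,0,0,0,1],
  [0,0,0.01,0,0,0,1],
  [0,0,0.005,0,0,0,1],
  [0,0,0,0,0,0,1],
  [0,0,0,0,0,0,1],
])

```text
t: 15.5
tcp_pos: [0.5344, 0.0194, 0.0396]
tool_rot: [0.646, 0.763, 0.0, 0.0]
force: [1.3, -0.4, 0.1]
finger_gap: 1.001
gripper_force: 0.0
```

```bash
python3 go.py .534 .019 .038; python3 -c "
import pickle;from h import *
s=pickle.load(open('w6.pkl','rb'))
for p in [(257,223),(429,220),(254,76)]:print(plane(s,*p,.042))"
```

```text
15.5 [0.5344 0.0194 0.0396] tilt/yaw [ 5.e-04 -1.e-04 -1.e+00] 9.53
delta tool [-0.0004 -0.0004  0.0016]
[0.53441654 0.01939709 0.042     ]
[0.63758522 0.03864751 0.042     ]
[0.51868206 0.10233325 0.042     ]
```

Everything is consistent. I'll grip the black bowl and lift it high enough that its underside clears the other rims.

>>> drive_tool([
  [0,0,0.001,0,0,0,-1],
  [0,0,0,0,0,0,-1],
  [0,0,0,0,0,0,-1],
  [0,0,0,0,0,0,-1],
  [0,0,0,0,0,0,-1],
  [0,0,0,0,0,0,-1],
  [0,0,0,0,0,0,-1],
  [0,0,0,0,0,0,-1],
])

```text
t: 16.3
tcp_pos: [0.5344, 0.0192, 0.0394]
tool_rot: [0.646, 0.763, 0.0, 0.0]
force: [-1.3, 0.1, 4.2]
finger_gap: 0.625
gripper_force: 40.7
```

>>> drive_tool([
  [0,0,-0.003,0,0,0,-1],
  [0,0,-0.007,0,0,0,-1],
  [0,0,-0.015,0,0,0,-1],
  [0,0,-0.015,0,0,0,-1],
  [0,0,-0.01,0,0,0,-1],
  [0,0,0,0,0,0,-1],
  [0,0,0,0,0,0,-1],
])

```text
t: 17.0
tcp_pos: [0.5341, 0.0192, 0.0884]
tool_rot: [0.646, 0.763, 0.0, 0.0]
force: [0.5, 1.1, -1.0]
finger_gap: 0.618
gripper_force: 42.1
```

```bash
python3 go.py .622 .1198 .09; python3 wrist.py w7
```

```text
17.0 [0.5341 0.0192 0.0884] tilt/yaw [ 3.e-04 -1.e-04 -1.e+00] 9.5
delta tool [ 0.0847  0.1033 -0.0015]
```

View pics/w7.png

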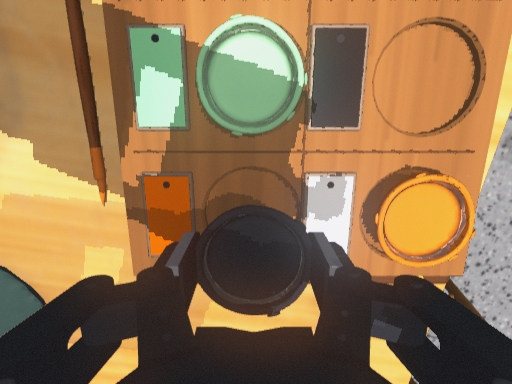

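The black bowl is held level, with its rim at (254,258) and its underside about 65 mm up. Next I'll move it diagonally to the black well.

>>> drive_tool([
  [0.005,0.006,0,0,0,0,-1],
  [0.011,0.0135,0,0,0,0,-1],
  [0.017,0.021,0,0,0,0,-1],
  [0.0187,0.0228,0,0,0,0,-1],
  [0.017,0.02,0,0,0,0,-1],
  [0.011,0.0135,0,0,0,0,-1],
  [0.005,0.0065,0,0,0,0,-1],
  [0,0,0,0,0,0,-1],
  [0,0,0,0,0,0,-1],
  [0,0,0,0,0,0,-1],
])

```text
t: 18.05
tcp_pos: [0.6211, 0.1191, 0.088]
tool_rot: [0.646, 0.763, -0.001, -0.001]
force: [-0.7, 0.1, -0.5]
finger_gap: 0.623
gripper_force: 42.1
```

```bash
python3 go.py .622 .1198 .0395
```

```text
18.05 [0.6211 0.1191 0.088 ] tilt/yaw [-1.7e-03 -2.0e-04 -1.0e+00] 9.46
delta tool [0.0005 0.0011 0.0485]
```

>>> drive_tool([
  [0.0005,0.0005,0.015,0,0,0,-1],
  [0,0,0.014,0,0,0,-1],
  [0,0,0.01,0,0,0,-1],
  [0,0,0.005,0,0,0,-1],
  [0,0,0.002,0,0,0,-1],
  [0,0,0,0,0,0,-1],
  [0,0,0,0,0,0,-1],
])

```text
t: 18.75
tcp_pos: [0.6228, 0.1204, 0.0426]
tool_rot: [0.646, 0.763, 0.0, 0.0]
force: [-0.5, 0.0, -1.4]
finger_gap: 0.622
gripper_force: 42.1
```

```bash
python3 go.py .622 .1198 .0393
```

```text
18.75 [0.6228 0.1204 0.0426] tilt/yaw [ 8.e-04  0.e+00 -1.e+00] 9.5
delta tool [-0.0005 -0.0009  0.0033]
```

>>> drive_tool([
  [0,-0.0005,0.001,0,0,0,-1],
  [0,0,0.001,0,0,0,-1],
  [0,0,0.001,0,0,0,-1],
  [0,0,0,0,0,0,-1],
  [0,0,0,0,0,0,-1],
])

```text
t: 19.25
tcp_pos: [0.6221, 0.1203, 0.0395]
tool_rot: [0.646, 0.763, 0.0, 0.0]
force: [1.6, -0.2, 0.5]
finger_gap: 0.621
gripper_force: 42.1
```

>>> drive_tool([
  [0,0,0,0,0,0,1],
  [0,0,0,0,0,0,1],
  [0,0,0,0,0,0,1],
  [0,0,0,0,0,0,1],
  [0,0,0,0,0,0,1],
  [0,0,-0.01,0,0,0,1],
  [0,0,-0.02,0,0,0,1],
  [0,0,-0.02,0,0,0,1],
  [0,0,0,0,0,0,1],
  [0,0,0,0,0,0,1],
])

```text
t: 20.25
tcp_pos: [0.6223, 0.1203, 0.0901]
tool_rot: [0.646, 0.763, 0.0, 0.001]
force: [-0.7, 0.2, 0.2]
finger_gap: 1.001
gripper_force: 0.0
```

```bash
python3 go.py .637 .038 .09
```

```text
20.25 [0.6223 0.1203 0.0901] tilt/yaw [ 0.0014  0.     -1.    ] 9.51
delta tool [-0.0836  0.0009  0.0001]
```

>>> drive_tool([
  [-0.01,0,0,0,0,0,1],
  [-0.019,0.0005,0,0,0,0,1],
  [-0.025,0.0005,0,0,0,0,1],
  [-0.02,0,0,0,0,0,1],
  [-0.01,0,0,0,0,0,1],
  [0,0,0,0,0,0,1],
  [0,0,0,0,0,0,1],
])

```text
t: 20.95
tcp_pos: [0.6365, 0.0373, 0.0889]
tool_rot: [0.647, 0.763, -0.0, -0.001]
force: [-0.3, -0.5, -0.2]
finger_gap: 0.999
gripper_force: 0.0
```

```bash
python3 go.py .637 .038 .038; python3 wrist.py w8
```

```text
20.95 [0.6365 0.0373 0.0889] tilt/yaw [-1.1e-03  4.0e-04 -1.0e+00] 9.44
delta tool [0.0006 0.0007 0.0509]
```

View pics/w8.png

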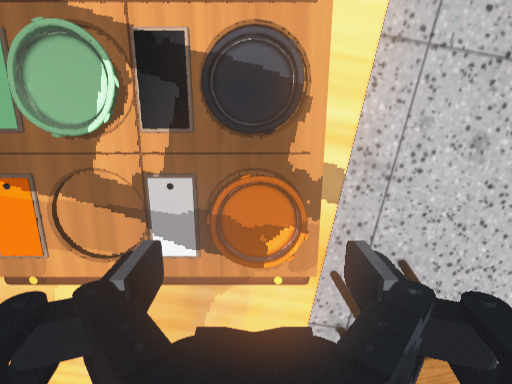

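The black bowl is seated at (255,77) and the green at (62,75). The orange bowl at (258,219) is centred between the fingers, so I'll descend and grip it.

>>> drive_tool([
  [0.0005,0.0005,0.02,0,0,0,1],
  [0,0,0.015,0,0,0,1],
  [0,0,0.01,0,0,0,1],
  [0,0,0.006,0,0,0,1],
  [0,0,0,0,0,0,1],
  [0,0,0,0,0,0,1],
])

```text
t: 21.6
tcp_pos: [0.6375, 0.0383, 0.0384]
tool_rot: [0.646, 0.763, 0.0, 0.0]
force: [-0.0, 1.2, -0.6]
finger_gap: 1.0
gripper_force: 0.0
```

>>> drive_tool([
  [0,0,0,0,0,0,-1],
  [0,0,0,0,0,0,-1],
  [0,0,0,0,0,0,-1],
  [0,0,0,0,0,0,-1],
  [0,0,0,0,0,0,-1],
  [0,0,0,0,0,0,-1],
  [0,0,0,0,0,0,-1],
  [0,0,0,0,0,0,-1],
])

```text
t: 22.4
tcp_pos: [0.638, 0.0381, 0.0398]
tool_rot: [0.646, 0.763, 0.001, 0.001]
force: [-1.9, -0.1, 5.9]
finger_gap: 0.672
gripper_force: 41.8
```

>>> drive_tool([
  [0,0,-0.003,0,0,0,-1],
  [0,0,-0.007,0,0,0,-1],
  [0,0,-0.01,0,0,0,-1],
  [0,0,-0.005,0,0,0,-1],
  [0,0,0,0,0,0,-1],
  [0,0,0,0,0,0,-1],
])

```text
t: 23.0
tcp_pos: [0.6373, 0.0382, 0.0636]
tool_rot: [0.646, 0.763, 0.0, 0.0]
force: [-0.0, 0.1, -1.0]
finger_gap: 0.67
gripper_force: 42.8
```

```bash
python3 go.py .5322 .0184 .065
```

```text
23.0 [0.6373 0.0382 0.0636] tilt/yaw [ 4.e-04 -1.e-04 -1.e+00] 9.5
delta tool [-0.0022 -0.1069 -0.0015]
```

>>> drive_tool([
  [0,-0.006,0,0,0,0,-1],
  [0,-0.013,0,0,0,0,-1],
  [-0.001,-0.019,0,0,0,0,-1],
  [-0.001,-0.022,0,0,0,0,-1],
  [0,-0.02,0,0,0,0,-1],
  [0,-0.016,0,0,0,0,-1],
  [0,-0.01,0,0,0,0,-1],
  [0,0,0,0,0,0,-1],
  [0,0,0,0,0,0,-1],
  [0,0,0,0,0,0,-1],
])

```text
t: 24.0
tcp_pos: [0.5344, 0.0186, 0.0634]
tool_rot: [0.646, 0.763, 0.001, 0.001]
force: [0.4, 0.4, -0.5]
finger_gap: 0.666
gripper_force: 42.8
```

```bash
python3 go.py .5322 .0184 .0398
```

```text
24.0 [0.5344 0.0186 0.0634] tilt/yaw [ 2.e-03 -3.e-04 -1.e+00] 9.51
delta tool [ 0.0002 -0.0023  0.0236]
```

>>> drive_tool([
  [0,-0.001,0.008,0,0,0,-1],
  [0,0,0.008,0,0,0,-1],
  [0,0,0.004,0,0,0,-1],
  [0,0,0.001,0,0,0,-1],
  [0,0,0,0,0,0,-1],
  [0,0,0,0,0,0,-1],
])

```text
t: 24.6
tcp_pos: [0.5321, 0.0186, 0.0423]
tool_rot: [0.646, 0.763, 0.0, 0.0]
force: [0.2, -0.8, -1.3]
finger_gap: 0.667
gripper_force: 42.8
```

```bash
python3 go.py .5322 .0184 .0396
```

```text
24.6 [0.5321 0.0186 0.0423] tilt/yaw [ 1.e-04 -0.e+00 -1.e+00] 9.5
delta tool [-0.0002  0.      0.0027]
```

>>> drive_tool([
  [0,0,0.001,0,0,0,-1],
  [0,0,0.001,0,0,0,-1],
  [0,0,0.0007,0,0,0,-1],
  [0,0,0,0,0,0,-1],
  [0,0,0,0,0,0,-1],
])

```text
t: 25.1
tcp_pos: [0.5322, 0.0185, 0.0399]
tool_rot: [0.646, 0.763, 0.0, 0.0]
force: [0.0, -0.5, 2.1]
finger_gap: 0.672
gripper_force: 43.1
```

>>> drive_tool([
  [0,0,0,0,0,0,1],
  [0,0,0,0,0,0,1],
  [0,0,0,0,0,0,1],
  [0,0,0,0,0,0,1],
  [0,0,0,0,0,0,1],
  [0,0,-0.01,0,0,0,1],
  [0,0,-0.03,0,0,0,1],
  [0,0,-0.03,0,0,0,1],
  [0,0,0,0,0,0,1],
  [0,0,0,0,0,0,1],
])

```text
t: 26.1
tcp_pos: [0.5325, 0.0185, 0.1108]
tool_rot: [0.646, 0.763, 0.001, 0.001]
force: [-0.3, 0.8, -0.8]
finger_gap: 1.0
gripper_force: 0.0
```

```bash
python3 go.py .503 .187 .11
```

```text
26.1 [0.5325 0.0185 0.1108] tilt/yaw [ 2.3e-03 -4.0e-04 -1.0e+00] 9.51
delta tool [ 0.171  -0.0013  0.0006]
```

>>> drive_tool([
  [0.015,0,0,0,0,0,1],
  [0.03,0,0,0,0,0,1],
  [0.035,-0.001,0,0,0,0,1],
  [0.035,0,0,0,0,0,1],
  [0.025,0,0,0,0,0,1],
  [0.02,0,0,0,0,0,1],
  [0.011,0,0,0,0,0,1],
  [0,0,0,0,0,0,1],
  [0,0,0,0,0,0,1],
  [0,0,0,0,0,0,1],
])

```text
t: 27.1
tcp_pos: [0.5029, 0.1863, 0.1094]
tool_rot: [0.646, 0.763, -0.0, -0.0]
force: [-0.8, -1.2, -0.4]
finger_gap: 1.001
gripper_force: 0.0
```

```bash
python3 go.py .503 .187 .0455; python3 wrist.py w9
```

```text
27.1 [0.5029 0.1863 0.1094] tilt/yaw [-5.e-04 -3.e-04 -1.e+00] 9.45
delta tool [0.0007 0.0002 0.0639]
```

View pics/w9.png

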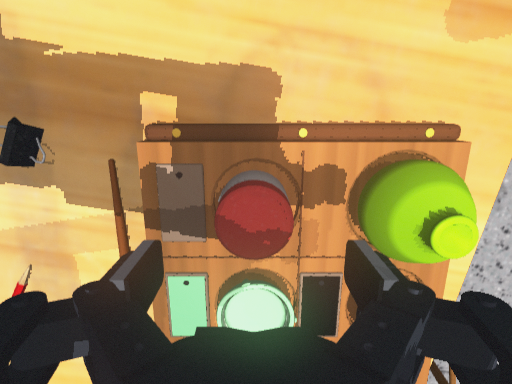

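The jar's cap at (254,219) is centred between the fingers. I'll descend, grip and lift 60 mm.

>>> drive_tool([
  [0,0,0.02,0,0,0,1],
  [0,0,0.02,0,0,0,1],
  [0,0,0.014,0,0,0,1],
  [0,0,0.01,0,0,0,1],
  [0,0,0,0,0,0,1],
  [0,0,0,0,0,0,1],
])

```text
t: 27.75
tcp_pos: [0.5031, 0.1867, 0.0458]
tool_rot: [0.646, 0.763, 0.0, 0.0]
force: [-0.1, 0.3, 0.7]
finger_gap: 1.003
gripper_force: 0.0
```

>>> drive_tool([
  [0,0,0,0,0,0,-1],
  [0,0,0,0,0,0,-1],
  [0,0,0,0,0,0,-1],
  [0,0,0,0,0,0,-1],
  [0,0,0,0,0,0,-1],
  [0,0,0,0,0,0,-1],
  [0,0,0,0,0,0,-1],
  [0,0,0,0,0,0,-1],
])

```text
t: 28.55
tcp_pos: [0.5031, 0.1871, 0.0466]
tool_rot: [0.646, 0.763, 0.0, 0.0]
force: [0.1, -0.3, 6.3]
finger_gap: 0.555
gripper_force: 41.3
```

>>> drive_tool([
  [0,0,-0.005,0,0,0,-1],
  [0,0,-0.01,0,0,0,-1],
  [0,0,-0.015,0,0,0,-1],
  [0,0,-0.015,0,0,0,-1],
  [0,0,-0.01,0,0,0,-1],
  [0,0,-0.005,0,0,0,-1],
  [0,0,0,0,0,0,-1],
  [0,0,0,0,0,0,-1],
])

```text
t: 29.35
tcp_pos: [0.5025, 0.187, 0.1054]
tool_rot: [0.646, 0.763, -0.0, -0.0]
force: [0.1, -0.2, -2.1]
finger_gap: 0.553
gripper_force: 41.7
```

```bash
python3 go.py .6363 .0356 .105
```

```text
29.35 [0.5025 0.187  0.1054] tilt/yaw [-6.e-04 -1.e-04 -1.e+00] 9.5
delta tool [-0.1714  0.1069  0.0003]
```

>>> drive_tool([
  [-0.01,0.006,0,0,0,0,-1],
  [-0.02,0.0125,0,0,0,0,-1],
  [-0.028,0.0175,0,0,0,0,-1],
  [-0.028,0.0175,0,0,0,0,-1],
  [-0.028,0.0175,0,0,0,0,-1],
  [-0.0275,0.0175,0,0,0,0,-1],
  [-0.02,0.0125,0,0,0,0,-1],
  [-0.01,0.006,0,0,0,0,-1],
  [0,0,0,0,0,0,-1],
  [0,0,0,0,0,0,-1],
])

```text
t: 30.35
tcp_pos: [0.6354, 0.036, 0.1049]
tool_rot: [0.646, 0.763, -0.001, -0.001]
force: [0.1, 0.3, -1.9]
finger_gap: 0.555
gripper_force: 41.7
```

>>> drive_tool([
  [0,0,0,0,0,0,-1],
  [0,0,0,0,0,0,-1],
])

```text
t: 30.55
tcp_pos: [0.6357, 0.0368, 0.1055]
tool_rot: [0.646, 0.764, -0.0, -0.001]
force: [1.1, -0.6, -1.5]
finger_gap: 0.553
gripper_force: 41.7
```

```bash
python3 go.py .6363 .0356 .0466
```

```text
30.55 [0.6357 0.0368 0.1055] tilt/yaw [-1.2e-03  3.0e-04 -1.0e+00] 9.59
delta tool [-0.0013  0.0005  0.0589]
```

>>> drive_tool([
  [-0.001,0,0.01,0,0,0,-1],
  [0,0,0.015,0,0,0,-1],
  [0,0,0.015,0,0,0,-1],
  [0,0,0.01,0,0,0,-1],
  [0,0,0.005,0,0,0,-1],
  [0,0,0.001,0,0,0,-1],
  [0,0,0,0,0,0,-1],
  [0,0,0,0,0,0,-1],
])

```text
t: 31.35
tcp_pos: [0.6374, 0.0345, 0.0501]
tool_rot: [0.646, 0.763, 0.0, 0.001]
force: [0.2, -0.8, -1.2]
finger_gap: 0.558
gripper_force: 41.6
```

```bash
python3 go.py .6363 .0356 .0464
```

```text
31.35 [0.6374 0.0345 0.0501] tilt/yaw [ 1.2e-03 -2.0e-04 -1.0e+00] 9.5
delta tool [ 0.0013 -0.0009  0.0037]
```

>>> drive_tool([
  [0.001,-0.0005,0.001,0,0,0,-1],
  [0,0,0.001,0,0,0,-1],
  [0,0,0.001,0,0,0,-1],
  [0,0,0.0007,0,0,0,-1],
  [0,0,0,0,0,0,-1],
  [0,0,0,0,0,0,-1],
])

```text
t: 31.95
tcp_pos: [0.6363, 0.0355, 0.0466]
tool_rot: [0.646, 0.763, 0.0, 0.0]
force: [-1.9, -0.9, 4.7]
finger_gap: 0.555
gripper_force: 42.3
```

>>> drive_tool([
  [0,0,0,0,0,0,1],
  [0,0,0,0,0,0,1],
  [0,0,0,0,0,0,1],
  [0,0,0,0,0,0,1],
  [0,0,0,0,0,0,1],
  [0,0,-0.01,0,0,0,1],
  [0,0,-0.03,0,0,0,1],
  [0,0,-0.03,0,0,0,1],
  [0,0,-0.04,0,0,0,1],
  [0,0,-0.04,0,0,0,1],
])

```text
t: 32.95
tcp_pos: [0.6358, 0.0355, 0.1977]
tool_rot: [0.646, 0.763, -0.0, -0.0]
force: [-0.4, -0.6, -0.7]
finger_gap: 1.001
gripper_force: 0.0
```

>>> drive_tool([
  [0.01,-0.02,-0.03,0,0,0,1],
  [0.01,-0.03,-0.02,0,0,0,1],
  [0.01,-0.03,0,0,0,0,1],
  [0.01,-0.03,0,0,0,0,1],
  [0,-0.02,0,0,0,0,1],
  [0,0,0,0,0,0,1],
  [0,0,0,0,0,0,1],
  [0,0,0,0,0,0,1],
])

```text
t: 33.75
tcp_pos: [0.503, 0.0533, 0.2465]
tool_rot: [0.646, 0.763, 0.001, 0.001]
force: [1.1, 0.5, 0.3]
finger_gap: 1.001
gripper_force: 0.0
```

```bash
python3 wrist.py w10; python3 go.py 0 0 0
```

```text
33.8 [0.5029 0.0533 0.2462] tilt/yaw [ 1.9e-03 -2.0e-04 -1.0e+00] 9.49
delta tool [ 0.0305 -0.5053  0.2453]
```

View pics/w10.png

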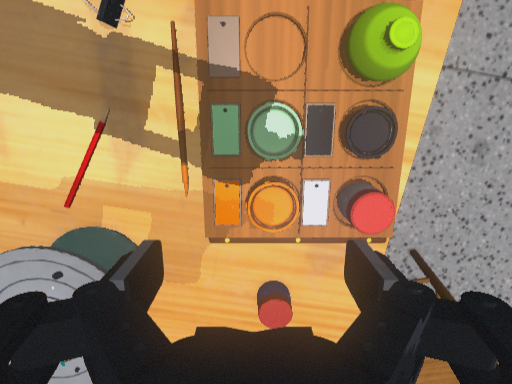

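All four colours stand behind their own tiles: green (274,130), black (369,130), orange (273,205) and the jar's cap (373,212). The spare well (275,46) is empty. I'll check positions and heights before handing in.

Run:
```python
import pickle;from h import *;from station import manip
s=pickle.load(open("w10.pkl","rb"))
for n,u,v,z,w in[("green",274,130.5,.042,(.5179,.1029)),("black",369,130.5,.042,(.622,.1198)),("orange",273,205.5,.042,(.5322,.0184)),("cap",372.5,212,.067,(.6363,.0354))]:
    p=plane(s,u,v,z);print(n,p.round(4),"err",(p[:2]-w).round(4),"depth z",depth(s,u,v)[2].round(4))
t=manip.snapshot("top");print("bottle",depth(t,164,124).round(4))
for n,u,v in[("green b",307,217),("black b",300,172),("or b",345,212),("cap",337,166)]:print(n,depth(t,u,v).round(4))
```

```text
green [0.5173 0.1023 0.042 ] err [-0.0006 -0.0006] depth z 0.0326
black [0.618  0.1191 0.042 ] err [-0.004  -0.0007] depth z 0.032
orange [0.5316 0.0192 0.042 ] err [-0.0006  0.0008] depth z 0.0327
cap [0.6347 0.0369 0.067 ] err [-0.0016  0.0015] depth z 0.0656
bottle [0.6625 0.384  0.2133]
green b [0.5204 0.1016 0.0328]
black b [0.6223 0.1175 0.0318]
or b [0.4565 0.1148 0.5358]
cap [0.6288 0.0403 0.0663]
```

```bash
python3 -c "
from station import manip
print(manip.sign_off())"
```

```text
the job is handed in; nothing more can be done
None
```

I handed the job in: each colour measured within about 4 mm of its own well's centre and at seated height, the spare well is empty, and the rinse bottle has not moved; no verdict was returned.

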